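Press the staining stage level and bolt it

ROBOT

A 7-joint arm with a two-finger parallel gripper is mounted at the origin on a cart in front of the work surface, level with it; the furniture and walls round the work are solid. World frame = base frame: x ahead of the robot, y to its left, z up, the work surface at z = 0. Lengths are in m, angles in rad, forces in N, time in s.
With the tool pointing down it reaches from about 0.35 to 0.9 m from the base axis. Payload 19.9 kg.
Tool frame: the origin (TCP) lies midway between the tips of the shut fingers; the grasp point (between the pads) lies 19 mm behind it; x points along the fingers, z is the direction in which the jaws open and shut, and the axes are right-handed (so a half turn about x gives the same grasp; the last joint's range is limited). The gripper opens to 94 mm and grips with 3 to 60 N. Pads are 16 mm wide; open, the fingers measure 119 mm over their backs; the gripper's body (75 mm by 177 mm) begins 78 mm behind the grasp point.
Start: joints at [-1.296, 0.417, -0.01, 1.614, 0.005, 1.111, -0.053], TCP at [0.195, 0.594, 0.205] pointing down, gripper open.
Joint ranges: [-2.81, 2.81], [-0.39, 2.02], [-1.27, 1.25], [0.06, 2.57], [-1.19, 4.33], [0.19, 2], [-2.82, 2.82]. Speed limits (rad/s): [1.89, 1.89, 2.39, 2.39, 3.01, 3.01, 3.01].

INTERFACE

Orientations are given as [roll, pitch, yaw] about the fixed x, y, z axes, in that order (R = Rz(yaw) Ry(pitch) Rx(roll)).
In Python, from cell import telemetry, imaging, arm gives the robot as it stands.
- The arm moves only by the tool drive_tool, never from a script. Its argument "increments" is a list of rows, each a list of 7 numbers: the shift along the tool's x, y, z in m, then the turn, a rotation vector about the tool's x, y, z in degrees, then the gripper's target within -1 to 1 (fully open at 1, half-way at 0, shut at -1). A call has 1 to 10 rows; each row is the pose to reach, as a shift and turn from the pose measured when the call began, along the tool's axes at that moment; what a row does not reach only later rows make up. A row lasts 1/8 s, in which the tool goes at most 62.5 mm and 10.7 degrees, less where a joint would pass 70% of its speed; a pose out of reach is approached as far as the arm can. A call with a gripper value outside its range is refused whole. The fingers move at their own pace and stop on an object; "newtons" is the grip in N (left out, the last holds). Time passes only in rows, so rows that repeat a pose let the fingers close. It gives the time, the measured TCP pose, the force and the opening at its end, in the units of the state.
- telemetry.read_state(): the state, without advancing time (a new reading comes with each control period).
- imaging.capture(name): name is "scene" or "top" or "wrist"; returns the picture (420x560x3 uint8, red, green, blue); there is no depth.
- imaging.calibration(name): a dict with "fx", "fy", "cx", "cy" (pixels), "view" (4x4, takes a point from world to camera coordinates). Camera axes: x right, y down, z forward; pixel columns grow to the right and rows downward; lengths in m; the calibration is good to about 2 mm. A picture is of the moment at which its call begins: read the wrist's pose just before it. calibration takes no time and is no camera call; for the wrist camera it gives the pose at the moment of the call.
- arm.close_job(): hands the job in, once; it reports no verdict.
The state is a dict: "time": time; "qpos": joint angles; "joint_velocities": joint speeds; "joint_torque": joint torques, N m; "tcp_pos": TCP position; "orientation": TCP orientation; "contact_force": force on the tool from outside, world axes, zero at the start; "ft_torque": the same for the moment, N m; "grip_width": finger opening in m.
Only numpy, scipy, OpenCV 4.12 (cv2) and the standard library are available. Lean on these libraries where they do the work, as an engineer would, in place of code of your own. Each camera call takes 0.05 s, during which the arm holds its last target.

TASK

Push the spring-loaded tilting plate of the slide staining stage down until it lies level and, still holding it down, slide its blue thumb bolt fully home under the red catch, so that the plate stays level by itself when you let go. Press firmly but feel your way: the stage must never take more than 23 N. Leave the two stain bottles and the green-capped vial where they stand.

Things in the scene. Friction and masses are not known exactly. Their poses are not given: they have to be found in the camera images.
- stage: White base of the slide staining stage, fixed to the worktop, 180 x 180 x 14 mm. Origin on the worktop under the stage; x runs from the plate's hinge to its free edge (roughly away from the robot), y left towards the catch, z up; the base covers x -90 to 90, y -78 to 102 mm.
- plate_hinge (a point): Middle of the plate's hinge line, which is parallel to the stage's y; at x = -70, z = 50 mm of the stage.
- plate (a joint): Tilt of the aluminium plate (132 x 110 x 6 mm, with three glass slides) about its hinge, rad: 0 = level, 0.36 = as it starts, free edge up, held up by its spring. The spring pushes up with about 3 N (tilted) to 5 N (level) at the thumb piece.
- bolt (a joint): Slide of the thumb bolt along the stage's +y, towards the catch, m: 0 = drawn back, 0.022 = fully home at its end stop. Starts at 0 to 3 mm; moves with 1.5 N; stays where it is left. Home under the hook it keeps the plate within 0.05 rad of level. Thrown before the plate is down, it lands on the hook: draw it back.
- thumb (a point): Top centre of the round rib (12 mm wide, along the bolt) on the blue thumb piece; moves with the bolt. Two ridges, 7 mm higher and 48 mm apart, close the piece at both ends: shut fingertips pressed on the rib between them carry the bolt along. 105 mm from the hinge line along the plate, 20 mm above it square to the plate; plate level, bolt 0: x 35, y -11, z 70 mm of the stage.
- catch_mouth (a point): Where the bolt's tip goes in under the red hook: nominal lower edge of the hook, fixed to the stage at x 35, y 68, z 63 mm. The hook is 26 mm wide, 8 thick, on a steel post at y 86 to 94 mm. Hook and buffer are one part, set up to 4 mm higher or lower on each stage; the readings do not show it, so go by the force.
- buffer_place (a point): Nominal top of the rubber buffer that stops the plate from below, under the thumb piece, fixed to the stage at x 35, y 0, z 53.8 mm (true height as the hook's). It yields 4 N per mm for 6 mm, then is hard. The bolt clears the hook only with the buffer pressed in over 3 mm: push with 17 N or more on the rib, best 18 to 20; with less the tip catches on the hook.
- violet_bottle: Brown stain bottle with a black cap and a violet band, 48 mm across, 104 high, origin under its centre. Bystander to the left of the stage.
- orange_bottle: Brown stain bottle with a black cap and an orange band, 48 mm across, 104 high, origin under its centre. Bystander beyond the stage.
- green_vial: Small white vial with a green cap, 24 mm across, 45 high, origin under its centre. Bystander to the right of the stage.

How it is judged:
By the outcome, as a careful person would: the job done as asked, in the order asked, and still so for the second after the job is handed in, with the robot touching nothing.
It also fails if it takes over 51 s, if anything falls off the work surface, if the arm or the gripper's body presses on something with over 40 N, if the wrist force passes 120 N, or if a joint passes its speed limit or range.

## Working session

There is one attempt and no reset: what is moved stays moved. The work goes in short steps, Python scripts to look and compute and a tool call to move; the robot and the scene stay as the last step left them, time stands still between calls to the robot, and variables do not carry over. Pictures are saved under pics/ and viewed, and the job is handed in when it is done.

Besides the shell and the picture viewer there is one more tool, called in YAML: its name, and indented under it one key for each argument. drive_tool: Moves the arm, as the interface text tells. Its arguments: {"type":"object","properties":{"increments":{"type":"array"},"newtons":{"type":"number"}},"required":["increments"]}

```bash
mkdir -p pics; ls; python3 - <<'E'
from cell import telemetry, imaging, arm
import cv2
print(telemetry.read_state())
for n in ("scene","top"):
    im=imaging.capture(n); cv2.imwrite(f"pics/{n}0.png",im[:,:,::-1]); c=imaging.calibration(n); print(n,c)
E
```

```text
pics
{'time': 0.0, 'qpos': array([-1.29549736,  0.41791622, -0.01029316,  1.61414297,  0.00473416,
        1.1106783 , -0.05303401]), 'joint_velocities': array([-0.00141165,  0.00079242, -0.00053106,  0.0007725 , -0.00053461,
        0.00154121,  0.00018797]), 'joint_torque': array([-4.64115910e-04, -8.51256323e+01,  6.38663862e-01, -4.25972378e+01,
       -4.88698587e-02,  1.87616190e-02,  1.29331606e-04]), 'tcp_pos': array([0.19462124, 0.59355647, 0.2048745 ]), 'orientation': array([-3.0333416 ,  1.56967377, -1.77936395]), 'contact_force': array([-0.21414701, -0.90883823,  0.65143328]), 'ft_torque': array([ 0.01595624, -0.0056669 ,  0.03374829]), 'grip_width': 0.09401216278813337}
scene {'fx': 478.4929259018163, 'fy': 478.4929259018163, 'cx': 286.4109566818606, 'cy': 204.82851555354287, 'view': array([[ 0.78334103, -0.62130508,  0.01888986, -0.27202668],
       [-0.3847149 , -0.50846992, -0.77035887,  0.3960183 ],
       [ 0.4882328 ,  0.5961865 , -0.63733067,  0.46923744],
       [ 0.        ,  0.        ,  0.        ,  1.        ]])}
top {'fx': 479.26471716854, 'fy': 479.26471716854, 'cx': 278.47713021461385, 'cy': 214.7482470101065, 'view': array([[-0.00998864, -0.99994847,  0.00181025,  0.26379415],
       [-0.99734422,  0.00983198, -0.0721654 ,  0.56592458],
       [ 0.07214388, -0.00252627, -0.99739104,  0.897371  ],
       [ 0.        ,  0.        ,  0.        ,  1.        ]])}
```

View pics/scene0.png

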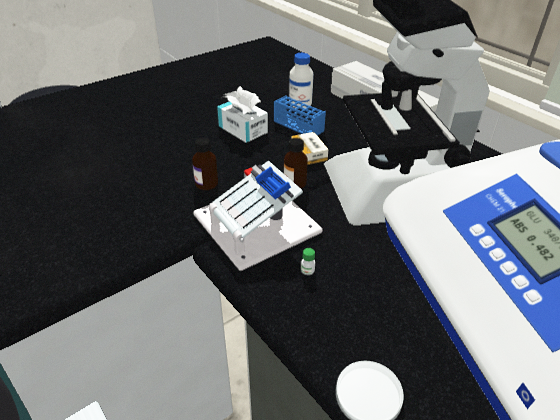

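View pics/top0.png

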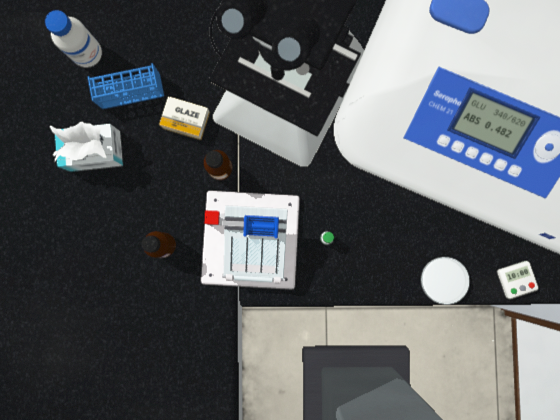

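The scene view shows the stage at about (258,215), the blue thumb piece at (275,180), and the violet and orange bottles at (204,168) and (295,163). The vial is at (308,262). In the top view the base spans about (202–299, 192–289), the red hook is at (212,217), the blue piece at (261,226), and the vial at (327,238).

```bash
cat > h.py <<'E'
import numpy as np, cv2
from cell import telemetry, imaging, arm
def ray(c,u,v):
    V=c['view'];R=V[:3,:3];t=V[:3,3]
    return -R.T@t, R.T@np.array([(u-c['cx'])/c['fx'],(v-c['cy'])/c['fy'],1])
def onz(c,u,v,z):
    o,d=ray(c,u,v); return o+d*(z-o[2])/d[2]
def proj(c,p):
    q=c['view'][:3,:3]@np.array(p)+c['view'][:3,3]; return np.array([c['cx']+c['fx']*q[0]/q[2],c['cy']+c['fy']*q[1]/q[2]])
def tri(c1,p1,c2,p2):
    o1,d1=ray(c1,*p1);o2,d2=ray(c2,*p2)
    s=np.linalg.lstsq(np.c_[d1,-d2],o2-o1,rcond=None)[0]
    a=o1+d1*s[0];b=o2+d2*s[1];return (a+b)/2,np.linalg.norm(a-b)
E
python3 - <<'E'
from h import *
t=cv2.imread('pics/top0.png');s=cv2.imread('pics/scene0.png')
ct=imaging.calibration('top');cs=imaging.calibration('scene')
cv2.imwrite('pics/tz.png',cv2.resize(t[180:300,190:345],None,fx=5,fy=5,interpolation=cv2.INTER_NEAREST)[:600,:800])
cv2.imwrite('pics/sz.png',cv2.resize(s[130:280,180:335],None,fx=4,fy=4,interpolation=cv2.INTER_NEAREST))
# base from top
roi=np.zeros(t.shape[:2],np.uint8);roi[186:294,196:306]=1
m=((t.min(2)>150)*roi).astype(np.uint8)
m2=((t.max(2)>90)*roi).astype(np.uint8)
for mm in (m,m2):
    cn=max(cv2.findContours(mm,0,1)[0],key=cv2.contourArea)
    r=cv2.minAreaRect(cn);b=cv2.boxPoints(r);print(r)
    W=np.array([onz(ct,u,v,.014) for u,v in b]);print(W.round(4),[np.linalg.norm(W[i]-W[i-1]).round(4) for i in range(4)])
hs=lambda im:cv2.cvtColor(im,cv2.COLOR_BGR2HSV)
for n,im,r in(('t',t,(195,186,310,294)),('s',s,(190,130,325,280))):
    h=hs(im)
    for nm,lo,hi in(('blue',(105,150,60),(125,255,255)),('red',(0,170,100),(8,255,255)),('green',(50,120,60),(80,255,255))):
        k=cv2.inRange(h,lo,hi); k[:, :r[0]]=0;k[:,r[2]+30:]=0;k[:r[1]]=0;k[r[3]:]=0
        n_,l,st,ce=cv2.connectedComponentsWithStats(k)
        for i in range(1,n_):
            if st[i,4]>12: print(n,nm,st[i],ce[i].round(1))
E
```

```text
((249.7490692138672, 239.2041473388672), (93.09181213378906, 93.0215072631836), 3.224522590637207)
[[0.4399 0.4079 0.014 ]
 [0.618  0.3981 0.014 ]
 [0.6061 0.2184 0.014 ]
 [0.4282 0.2307 0.014 ]] [np.float64(0.1775), np.float64(0.1784), np.float64(0.18), np.float64(0.1784)]
((249.695556640625, 240.13217163085938), (94.07886505126953, 106.84400939941406), 3.094058036804199)
[[0.4249 0.4094 0.014 ]
 [0.6295 0.3986 0.014 ]
 [0.6179 0.2169 0.014 ]
 [0.4135 0.2306 0.014 ]] [np.float64(0.1792), np.float64(0.2049), np.float64(0.1821), np.float64(0.2048)]
t blue [243 216  36  22 656] [260.7 225.7]
t red [204 211  15  13 182] [211.3 217.1]
t green [323 232  11  11  90] [328.3 236.8]
s blue [294 130  30   5  84] [309.6 131.1]
s blue [255 167  35  32 564] [272.2 182.7]
s red [244 168   8   8  41] [247.6 170.9]
s green [302 248  13  13 138] [308.4 253.9]
```

View pics/tz.png

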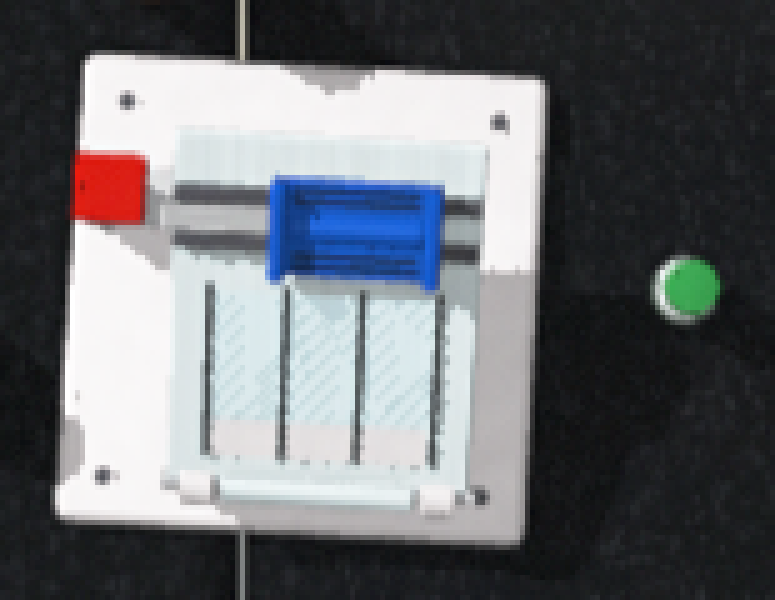

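View pics/sz.png

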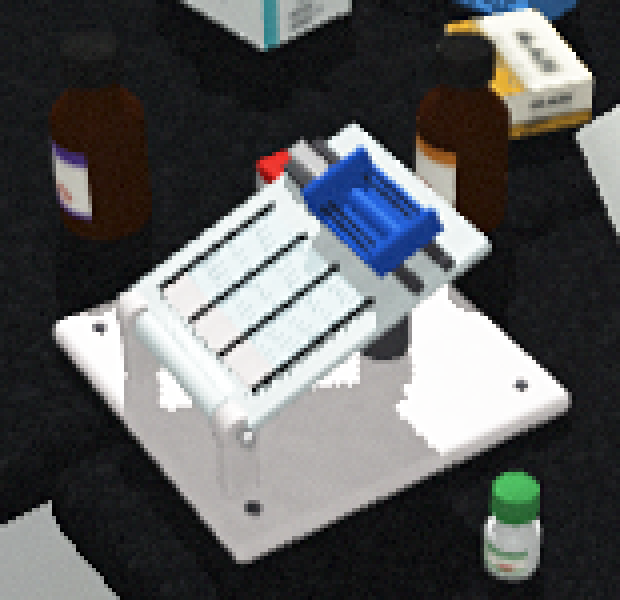

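The zooms show the base corners in the top view at about (207,190), (299,195), (295,289) and (201,283), so the yaw is roughly -3.5°. The bolt tip sits right of the hook. Next I check the stage frame by projecting known points.

```bash
cat >> h.py <<'E'
yaw=np.radians(-3.4)
Rz=np.array([[np.cos(yaw),-np.sin(yaw),0],[np.sin(yaw),np.cos(yaw),0],[0,0,1]])
O=np.array([.523,.3138,0])-Rz@[0,.012,0]
W=lambda x,y,z:O+Rz@np.array([x,y,z])/1000
def P(a,y,h,th=.36): return W(-70+a*np.cos(th)-h*np.sin(th),y,50+a*np.sin(th)+h*np.cos(th))
E
python3 - <<'E'
from h import *
for n,off,k in(('top',(190,180),5),('scene',(180,130),4)):
    c=imaging.calibration(n);im=cv2.imread('pics/tz.png' if n=='top' else 'pics/sz.png')
    L=[W(x,y,14) for x in(-90,90) for y in(-78,102)]+[W(x,y,71) for x in(22,48) for y in(68,94)]
    L+=[P(105,-11+s,z) for s,z in((0,20),(-24,27),(24,27),(-24,27),(24,27))]+[P(0,0,0)]
    for i,p in enumerate(L):
        q=((proj(c,p)-off+.5)*k).astype(int); cv2.circle(im,tuple(int(a) for a in q),3,[(0,200,0),(255,0,255),(0,255,255)][(i>3)+(i>7)],-1)
    cv2.imwrite(f'pics/ov_{n}.png',im)
cs=imaging.calibration('scene');ct=imaging.calibration('top')
# blue piece centre triangulated, red hook
print('blue',tri(ct,(260.7,225.7),cs,(272.2,182.7)),'pred',P(105,-11,20),'origin',O)
print('vial',onz(ct,328.3,236.8,.045), onz(cs,308.4,253.9,.04))
E
```

```text
blue (array([0.54338037, 0.28980408, 0.10200466]), np.float64(0.0010226250170051483)) pred [0.54282228 0.28958178 0.10570673] origin [0.52228832 0.30182112 0.        ]
vial [0.52475717 0.16612854 0.045     ] [0.52206861 0.1627572  0.04      ]
```

View pics/ov_top.png

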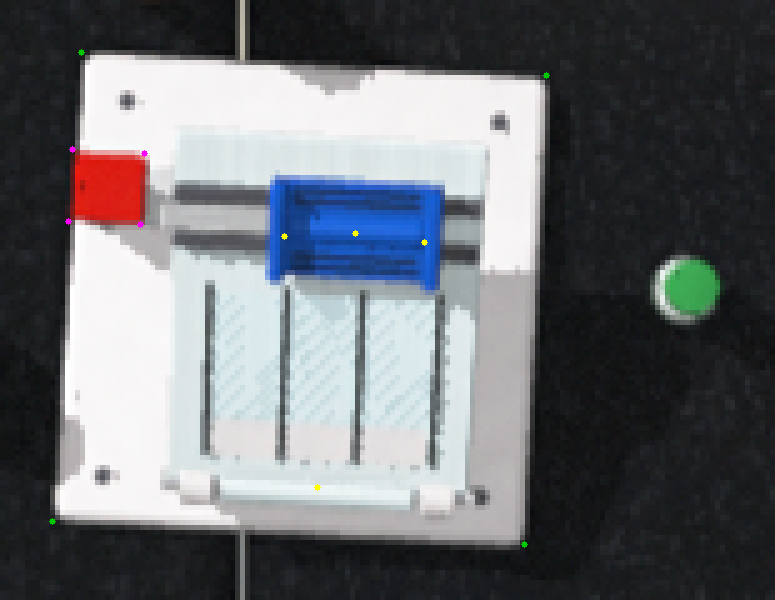

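View pics/ov_scene.png

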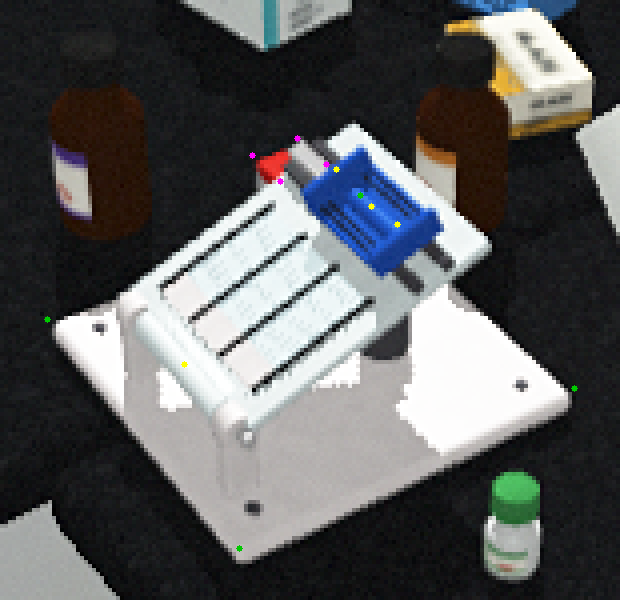

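```bash
cat >> h.py <<'E'
from scipy.spatial.transform import Rotation as Ro
def goal(p,th=0,zsign=None):
    """increments to bring tcp to p, tool x down, tool z along stage +-y"""
    s=telemetry.read_state();R=Ro.from_euler('xyz',s['orientation']);M=R.as_matrix()
    yh=Rz[:,1]
    if M[:,2]@yh<0: yh=-yh
    x=np.array([0,0,-1.]);G=np.c_[x,np.cross(yh,x),yh]
    rv=np.degrees((R.inv()*Ro.from_matrix(G)).as_rotvec())
    print('t',s['time'],'axes',M.round(4).tolist()); print('tcp',s['tcp_pos'].round(4),'shift',(M.T@(np.array(p)-s['tcp_pos'])).round(4),'rot',rv.round(2),'F',s['contact_force'].round(2))
E
python3 - <<'E'
from h import *
print(P(105,-11,20)); goal(P(105,-11,20)+[0,0,.05])
E
```

```text
[0.54282228 0.28958178 0.10570673]
t 0.1 axes [[-0.0002, -0.9503, 0.3115], [-0.0011, 0.3115, 0.9503], [-1.0, -0.0001, -0.0011]]
tcp [0.1946 0.5936 0.2049] shift [ 0.0494 -0.4256 -0.1804] rot [-14.75  -0.06  -0.  ] F [ 0.09  0.81 -0.69]
```

drive_tool:
  increments:
    - [0,-0.05,-0.021,-2,0,0,-1]
    - [0,-0.1,-0.042,-4,0,0,-1]
    - [0,-0.15,-0.064,-6,0,0,-1]
    - [0,-0.2,-0.085,-8,0,0,-1]
    - [0,-0.25,-0.106,-10,0,0,-1]
    - [0,-0.3,-0.127,-12,0,0,-1]
    - [0,-0.35,-0.148,-13,0,0,-1]
    - [0,-0.4,-0.17,-14.8,0,0,-1]
    - [0,-0.426,-0.18,-14.8,0,0,-1]
    - [0,-0.426,-0.18,-14.8,0,0,-1]
  newtons: 50

```text
time: 1.35
tcp_pos: [0.5446, 0.2877, 0.2046]
orientation: [2.98, 1.569, -1.794]
contact_force: [-0.6, 0.1, 0.5]
grip_width: 0.0008
```

```bash
python3 - <<'E'
from h import *
s=telemetry.read_state(); print(s['grip_width'],s['qpos'].round(2),s['joint_velocities'].round(3))
goal(P(105,-11,20)+[0,0,.03])
cw=imaging.calibration('wrist')
for n in('wrist','scene'):
    im=imaging.capture(n)[:,:,::-1].copy()
    if n=='wrist':
        for p,c in((P(105,-11,20),(0,255,255)),(P(105,-35,27),(0,255,0)),(P(105,13,27),(0,255,0)),(W(35,68,71),(255,255,255))):
            q=proj(cw,p);print(q.round(1));cv2.circle(im,tuple(int(a) for a in q),2,c,-1)
    cv2.imwrite(f'pics/{n}1.png',im)
E
```

```text
0.0008478098108912013 [-0.63  0.4   0.13  1.64 -0.05  1.1   1.02] [-0.04  -0.015 -0.038  0.017 -0.001 -0.001 -0.028]
t 1.35 axes [[-0.0005, -0.9981, 0.0619], [-0.0021, 0.0619, 0.9981], [-1.0, 0.0003, -0.0021]]
tcp [0.5446 0.2877 0.2046] shift [0.0689 0.0019 0.0019] rot [-0.15 -0.12 -0.02] F [-0.65  0.07  0.45]
[280.3 211.5]
[253.3 210.8]
[307.4 210.7]
[357.2 215.8]
```

View pics/wrist1.png

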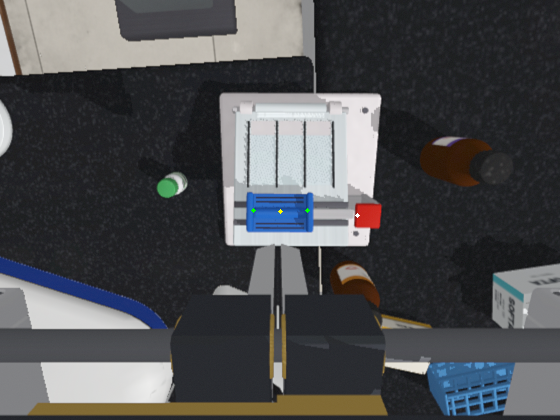

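View pics/scene1.png

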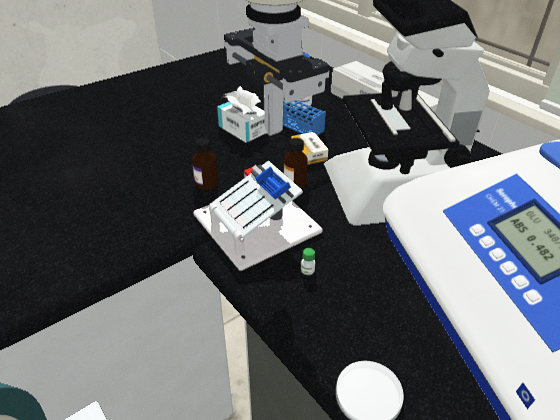

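The wrist view puts the blue piece at u 247–313, centred at (280,212), which matches the predicted point (280,211). The red hook is at (367,215) and the bystanders are clear. Now I descend to just above the rib.

drive_tool:
  increments:
    - [0.03,0.001,0.002,0,0,0,-1]
    - [0.06,0.001,0.002,0,0,0,-1]
    - [0.08,0.001,0.002,0,0,0,-1]
    - [0.09,0.001,0.002,0,0,0,-1]
    - [0.09,0.001,0.002,0,0,0,-1]

```text
time: 2.08
tcp_pos: [0.5412, 0.2929, 0.1146]
orientation: [2.262, 1.569, -2.507]
contact_force: [-0.7, 0.4, 0.6]
grip_width: 0.0005
```

```bash
python3 - <<'E'
from h import *
s=telemetry.read_state()
goal(P(105,-11,20))
M=Ro.from_euler('xyz',s['orientation']).as_matrix()
for th in np.arange(.36,-.03,-.04): print(round(th,2),P(105,-11,20,th).round(4),(M.T@(P(105,-11,20,th)-s['tcp_pos'])*1000).round(1))
for n in('wrist','scene'):
    im=imaging.capture(n)[:,:,::-1].copy()
    if n=='scene': im=cv2.resize(im[100:280,180:360],None,fx=3.3,fy=3.3,interpolation=cv2.INTER_CUBIC)
    cv2.imwrite(f'pics/{n}2.png',im)
E
```

```text
t 2.075 axes [[-0.0017, -0.9984, 0.0571], [-0.0012, 0.0571, 0.9984], [-1.0, 0.0016, -0.0013]]
tcp [0.5412 0.2929 0.1146] shift [ 0.0089 -0.0019 -0.0032] rot [ 0.13 -0.08 -0.09] F [-0.74  0.44  0.58]
0.36 [0.5428 0.2896 0.1057] [ 8.9 -1.9 -3.2]
0.32 [0.545  0.2895 0.102 ] [12.6 -4.  -3.2]
0.28 [0.547  0.2893 0.0982] [16.4 -6.  -3.2]
0.24 [0.5488 0.2892 0.0944] [20.2 -7.9 -3.2]
0.2 [0.5505 0.2891 0.0905] [24.2 -9.6 -3.2]
0.16 [0.5521 0.289  0.0865] [ 28.1 -11.1  -3.2]
0.12 [0.5534 0.289  0.0824] [ 32.2 -12.5  -3.2]
0.08 [0.5546 0.2889 0.0783] [ 36.3 -13.7  -3.1]
0.04 [0.5557 0.2888 0.0742] [ 40.4 -14.8  -3.1]
0.0 [0.5566 0.2888 0.07  ] [ 44.6 -15.7  -3.1]
```

View pics/wrist2.png

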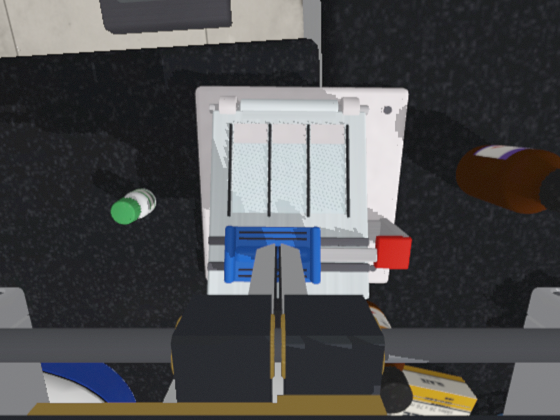

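View pics/scene2.png

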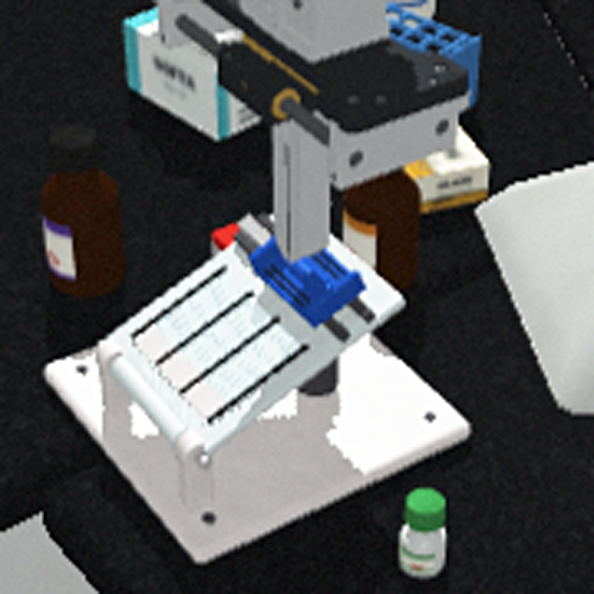

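The fingertips are over the blue piece: the tips are at about u 275 and the piece spans 225–320. I follow the hinge arc down gently.

drive_tool:
  increments:
    - [0.004,-0.001,-0.002,0,0,0,-1]
    - [0.007,-0.002,-0.003,0,0,0,-1]
    - [0.009,-0.002,-0.003,0,0,0,-1]
    - [0.011,-0.003,-0.003,0,0,0,-1]
    - [0.013,-0.004,-0.003,0,0,0,-1]
    - [0.013,-0.004,-0.003,0,0,0,-1]

```text
time: 2.92
tcp_pos: [0.546, 0.2895, 0.1026]
orientation: [-3.097, 1.57, -1.584]
contact_force: [1.2, -0.5, 3.6]
grip_width: 0.0003
```

drive_tool:
  increments:
    - [0.003,-0.0015,0,0,0,0,-1]
    - [0.006,-0.003,0,0,0,0,-1]
    - [0.009,-0.0045,0,0,0,0,-1]
    - [0.012,-0.006,0,0,0,0,-1]
    - [0.015,-0.007,0,0,0,0,-1]
    - [0.017,-0.0078,0,0,0,0,-1]
    - [0.019,-0.0085,0,0,0,0,-1]
    - [0.021,-0.009,0,0,0,0,-1]
    - [0.021,-0.009,0,0,0,0,-1]

```text
time: 4.05
tcp_pos: [0.555, 0.2889, 0.0815]
orientation: [-3.096, 1.57, -1.583]
contact_force: [-1.2, 0.6, 3.5]
grip_width: 0.0005
```

```bash
python3 - <<'E'
from h import *
goal(P(105,-11,20,0))
for n in('wrist','scene'):
    im=imaging.capture(n)[:,:,::-1].copy()
    if n=='scene': im=cv2.resize(im[100:280,180:360],None,fx=3.3,fy=3.3,interpolation=cv2.INTER_CUBIC)
    cv2.imwrite(f'pics/{n}3.png',im)
E
```

```text
t 4.05 axes [[-0.0, -0.9983, 0.0579], [-0.0005, 0.0579, 0.9983], [-1.0, -0.0, -0.0005]]
tcp [0.555  0.2889 0.0815] shift [ 0.0115 -0.0016 -0.0001] rot [ 0.08 -0.03  0.  ] F [-1.22  0.61  3.46]
```

View pics/scene3.png

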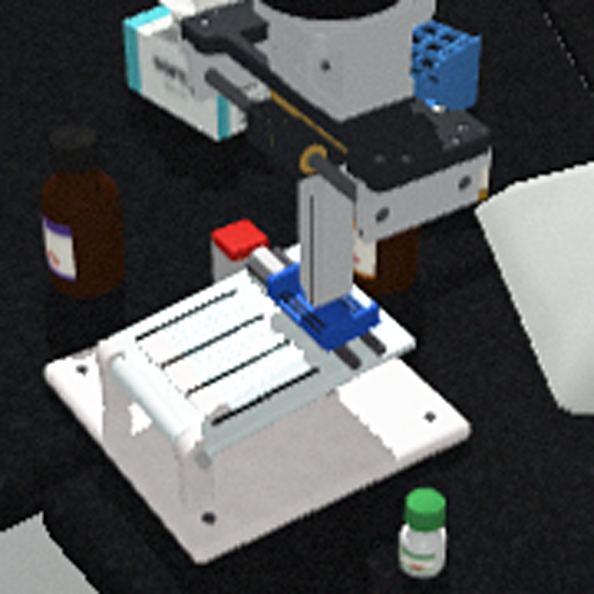

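View pics/wrist3.png

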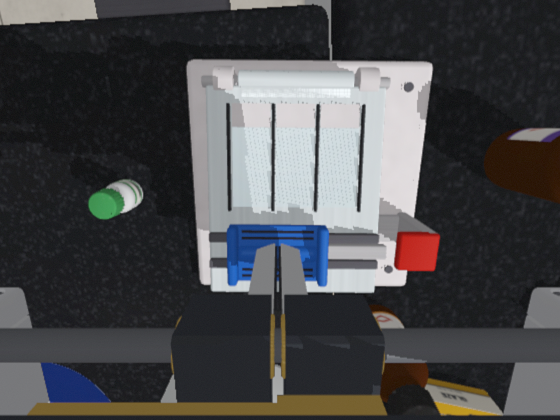

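The plate is nearly down, with the fingers centred between the ridges. From here I feel for the buffer.

drive_tool:
  increments:
    - [0.001,-0.0002,0,0,0,0,-1]
    - [0.002,-0.0004,0,0,0,0,-1]
    - [0.003,-0.0006,0,0,0,0,-1]
    - [0.003,-0.0006,0,0,0,0,-1]

```text
time: 4.65
tcp_pos: [0.5557, 0.2889, 0.0787]
orientation: [-2.372, 1.57, -0.859]
contact_force: [-1.1, -0.1, 4.6]
grip_width: 0.0003
```

drive_tool:
  increments:
    - [0.0007,-0.0002,0,0,0,0,-1]
    - [0.0015,-0.0004,0,0,0,0,-1]
    - [0.002,-0.0005,0,0,0,0,-1]
    - [0.002,-0.0005,0,0,0,0,-1]

```text
time: 5.15
tcp_pos: [0.5562, 0.2889, 0.0766]
orientation: [-2.583, 1.57, -1.07]
contact_force: [-0.2, 0.3, 3.7]
grip_width: 0.0004
```

drive_tool:
  increments:
    - [0.0007,-0.0002,0,0,0,0,-1]
    - [0.0015,-0.0003,0,0,0,0,-1]
    - [0.002,-0.0004,0,0,0,0,-1]
    - [0.002,-0.0004,0,0,0,0,-1]

```text
time: 5.65
tcp_pos: [0.5567, 0.2888, 0.0746]
orientation: [-2.27, 1.57, -0.757]
contact_force: [0.1, 0.1, 5.2]
grip_width: 0.0006
```

drive_tool:
  increments:
    - [0.0005,-0.0001,0,0,0,0,-1]
    - [0.001,-0.0002,0,0,0,0,-1]
    - [0.001,-0.0002,0,0,0,0,-1]

```text
time: 6.02
tcp_pos: [0.557, 0.2889, 0.0736]
orientation: [-2.148, 1.57, -0.635]
contact_force: [0.3, -0.3, 4.5]
grip_width: 0.0002
```

drive_tool:
  increments:
    - [0.0005,-0.0001,0,0,0,0,-1]
    - [0.001,-0.0002,0,0,0,0,-1]
    - [0.001,-0.0002,0,0,0,0,-1]

```text
time: 6.4
tcp_pos: [0.5572, 0.2888, 0.0726]
orientation: [-2.252, 1.57, -0.739]
contact_force: [0.7, -0.1, 5.1]
grip_width: 0.0004
```

drive_tool:
  increments:
    - [0.0005,0,0,0,0,0,-1]
    - [0.001,0,0,0,0,0,-1]
    - [0.001,0,0,0,0,0,-1]

```text
time: 6.78
tcp_pos: [0.5573, 0.2889, 0.0718]
orientation: [-1.784, 1.57, -0.271]
contact_force: [0.3, -0.5, 6.8]
grip_width: -0.0002
```

drive_tool:
  increments:
    - [0.0005,0,0,0,0,0,-1]
    - [0.001,0,0,0,0,0,-1]
    - [0.001,0,0,0,0,0,-1]

```text
time: 7.15
tcp_pos: [0.5575, 0.2888, 0.0711]
orientation: [-1.631, 1.57, -0.119]
contact_force: [0.5, -0.9, 8.8]
grip_width: -0.0001
```

drive_tool:
  increments:
    - [0.0007,0,0,0,0,0,-1]
    - [0.0013,0,0,0,0,0,-1]
    - [0.0015,0,0,0,0,0,-1]
    - [0.0015,0,0,0,0,0,-1]

```text
time: 7.65
tcp_pos: [0.5577, 0.289, 0.0701]
orientation: [-1.351, 1.569, 0.162]
contact_force: [-0.8, -0.6, 11.3]
grip_width: 0.0005
```

```bash
python3 - <<'E'
from h import *
goal(P(105,-11,20,0))
E
```

```text
t 7.65 axes [[0.0017, -0.9983, 0.0582], [0.0003, 0.0582, 0.9983], [-1.0, -0.0016, 0.0004]]
tcp [0.5577 0.289  0.0701] shift [ 0.0001  0.0011 -0.0003] rot [0.07 0.02 0.09] F [-0.77 -0.62 11.34]
```

drive_tool:
  increments:
    - [0.0008,0,0,0,0,0,-1]
    - [0.0016,0,0,0,0,0,-1]
    - [0.002,0,0,0,0,0,-1]
    - [0.002,0,0,0,0,0,-1]

```text
time: 8.15
tcp_pos: [0.558, 0.2893, 0.0689]
orientation: [-1.154, 1.568, 0.358]
contact_force: [-2.8, -1.4, 15.7]
grip_width: 0.0006
```

drive_tool:
  increments:
    - [0.0013,0.0003,0,0,0,0,-1]
    - [0.0016,0.0004,0,0,0,0,-1]
    - [0.0016,0.0004,0,0,0,0,-1]

```text
time: 8.52
tcp_pos: [0.5581, 0.2898, 0.0683]
orientation: [-1.03, 1.567, 0.483]
contact_force: [-2.2, -0.9, 17.3]
grip_width: 0.0004
```

```bash
python3 - <<'E'
from h import *
goal(P(105,-11,20,0))
for n in('wrist',):
    im=imaging.capture(n)[:,:,::-1].copy()
    cv2.imwrite(f'pics/{n}4.png',im)
for i in range(1): print(telemetry.read_state()['contact_force'])
E
```

```text
t 8.525 axes [[0.0034, -0.9983, 0.058], [0.0018, 0.058, 0.9983], [-1.0, -0.0033, 0.002]]
tcp [0.5581 0.2898 0.0683] shift [-0.0017  0.0014 -0.0011] rot [0.07 0.11 0.19] F [-2.16 -0.86 17.29]
[-2.2232181  -1.48910694 17.17633044]
```

View pics/wrist4.png

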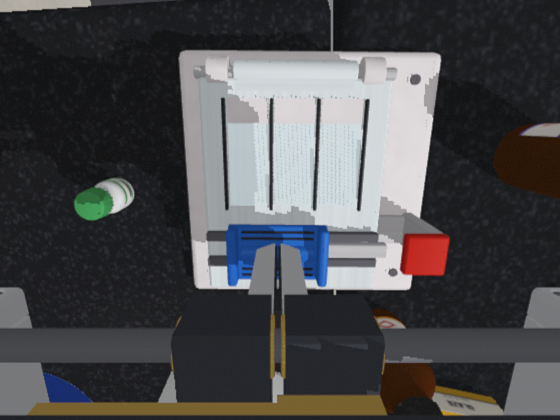

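drive_tool:
  increments:
    - [0.0013,0.0002,0,0,0,0,-1]
    - [0.0015,0.0003,0,0,0,0,-1]
    - [0.0015,0.0003,0.001,0,0,0,-1]
    - [0.0015,0.0003,0.002,0,0,0,-1]
    - [0.0015,0.0003,0.0035,0,0,0,-1]
    - [0.0015,0.0003,0.005,0,0,0,-1]

```text
time: 9.32
tcp_pos: [0.5585, 0.2953, 0.068]
orientation: [-0.97, 1.565, 0.543]
contact_force: [-2.8, -1.9, 18.1]
grip_width: 0.0006
```

```bash
python3 - <<'E'
from h import *
goal(P(105,-11,20,0))
for n in('wrist',):
    im=imaging.capture(n)[:,:,::-1].copy()
    cv2.imwrite(f'pics/{n}5.png',im)
E
```

```text
t 9.325 axes [[0.0046, -0.9983, 0.0579], [0.0028, 0.0579, 0.9983], [-1.0, -0.0045, 0.0031]]
tcp [0.5585 0.2953 0.068 ] shift [-0.002   0.0016 -0.0066] rot [0.08 0.18 0.26] F [-2.81 -1.95 18.14]
```

View pics/wrist5.png

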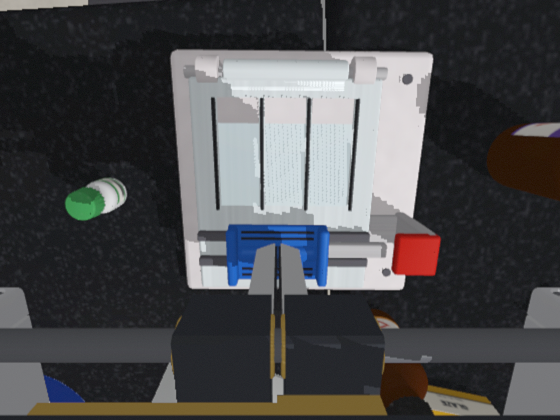

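The bolt is carried along: the blue piece stays fixed under the fingers and the bolt tip, at (385,250), is just short of the hook at (393,255).

drive_tool:
  increments:
    - [0.0013,0.0003,0.0015,0,0.1,0.1,-1]
    - [0.0013,0.0003,0.003,0,0.1,0.2,-1]
    - [0.0013,0.0003,0.0045,0,0.1,0.2,-1]
    - [0.0013,0.0003,0.006,0,0.1,0.2,-1]

```text
time: 9.88
tcp_pos: [0.559, 0.3021, 0.0678]
orientation: [-0.686, 1.568, 0.827]
contact_force: [-3.1, -1.4, 18.9]
grip_width: 0.0006
```

drive_tool:
  increments:
    - [0.0012,0.0003,0.0015,0,0,0.1,-1]
    - [0.0012,0.0003,0.003,0,0,0.1,-1]
    - [0.0012,0.0003,0.0045,0,0,0.1,-1]
    - [0.0012,0.0003,0.0055,0,0,0.1,-1]

```text
time: 10.38
tcp_pos: [0.5595, 0.3082, 0.0678]
orientation: [-0.348, 1.567, 1.165]
contact_force: [-3.5, -1.2, 20.3]
grip_width: 0.0008
```

```bash
python3 - <<'E'
from h import *
goal(P(105,11,20,0))
for n in('wrist',):
    im=imaging.capture(n)[:,:,::-1].copy()
    cv2.imwrite(f'pics/{n}6.png',im)
E
```

```text
t 10.375 axes [[0.0015, -0.9984, 0.0574], [0.0035, 0.0574, 0.9983], [-1.0, -0.0013, 0.0036]]
tcp [0.5595 0.3082 0.0678] shift [-0.0022  0.0017  0.0024] rot [0.11 0.21 0.08] F [-3.5  -1.23 20.25]
```

View pics/wrist6.png

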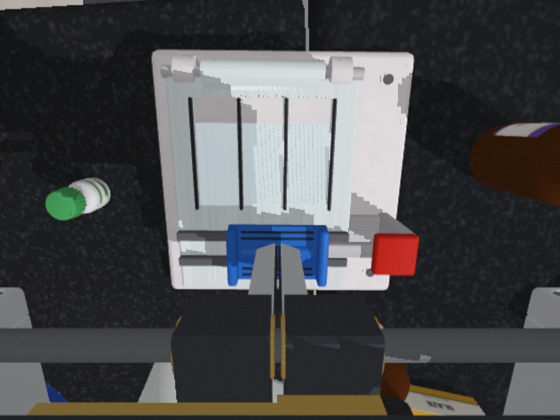

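The bolt tip has gone in under the red hook at (375,252). I continue gently to the end stop.

drive_tool:
  increments:
    - [0.001,0.0006,0.001,0,0.1,0,-1]
    - [0.001,0.0006,0.002,0,0.1,0,-1]
    - [0.001,0.0006,0.002,0,0.1,0,-1]

```text
time: 10.8
tcp_pos: [0.5595, 0.3103, 0.068]
orientation: [-0.806, 1.567, 0.707]
contact_force: [-3.0, -3.4, 18.6]
grip_width: 0.0005
```

drive_tool:
  increments:
    - [0.001,0.0004,0.001,0,0.1,0,-1]
    - [0.001,0.0004,0.0015,0,0.1,0,-1]
    - [0.001,0.0004,0.0015,0,0.1,0,-1]

```text
time: 11.18
tcp_pos: [0.5596, 0.3106, 0.0677]
orientation: [-1.832, 1.568, -0.32]
contact_force: [-3.5, -8.4, 19.6]
grip_width: 0.0005
```

Lateral force rose to 8.4 N after about 21 mm of travel, which suggests the end stop. I ease the sideways push and check.

drive_tool:
  increments:
    - [0.0008,0.0004,-0.0002,0,0.1,0,-1]
    - [0.0006,0.0004,-0.0002,0,0.1,0,-1]

```text
time: 11.42
tcp_pos: [0.5595, 0.3103, 0.0681]
orientation: [-2.168, 1.567, -0.656]
contact_force: [-3.8, -3.3, 17.9]
grip_width: 0.0002
```

```bash
python3 - <<'E'
from h import *
goal(P(105,11,20,0))
cw=imaging.calibration('wrist');ct=imaging.calibration('top');cs=imaging.calibration('scene')
for n,c in(('wrist',cw),('top',ct),('scene',cs)):
    im=imaging.capture(n)[:,:,::-1].copy()
    k=cv2.inRange(cv2.cvtColor(im,cv2.COLOR_BGR2HSV),(105,150,60),(125,255,255))
    n_,l,st,ce=cv2.connectedComponentsWithStats(k)
    for i in range(1,n_):
        if st[i,4]>150: print(n,st[i],ce[i].round(1))
    for b in(0,11,22):
        print(b,[proj(c,W(35,-11+b+d,77)).round(1).tolist() for d in(-24,24)])
    if n!='wrist':
        x0,y0=(190,180) if n=='top' else (180,130)
        im=cv2.resize(im[y0:y0+150,x0:x0+155],None,fx=4,fy=4)
    cv2.imwrite(f'pics/{n}7.png',im)
E
```

```text
t 11.425 axes [[0.0031, -0.9983, 0.0587], [-0.0024, 0.0587, 0.9983], [-1.0, -0.0033, -0.0022]]
tcp [0.5595 0.3103 0.0681] shift [-0.0019  0.0017  0.0003] rot [ 0.04 -0.13  0.19] F [-3.84 -3.28 17.91]
wrist [ 226  225  103   61 3615] [276.6 248.2]
wrist [ 46 383  22  19 205] [ 54.6 394.6]
0 [[199.7, 259.2], [282.3, 259.4]]
11 [[218.7, 259.2], [301.3, 259.4]]
22 [[237.6, 259.3], [320.2, 259.5]]
top [ 430    0   58   33 1474] [460.6  13.3]
top [ 45  10  26  26 506] [57.3 22.3]
top [  87   63   77   46 2185] [125.7  87. ]
top [ 404   68  156  129 6654] [484.3 132.6]
0 [[274.9, 219.9], [248.2, 218.6]]
11 [[268.8, 219.6], [242.1, 218.3]]
22 [[262.7, 219.3], [235.9, 218.0]]
scene [298 104  28  31 615] [311.4 120.1]
scene [540 142  20  26 313] [551.1 152.7]
scene [ 443  174  117  178 6448] [512.7 252. ]
scene [256 179  34  25 326] [272.1 192.5]
scene [ 386  221  125  199 1697] [449.6 329.3]
0 [[286.3, 198.3], [271.3, 184.7]]
11 [[282.8, 195.1], [268.0, 181.7]]
22 [[279.3, 192.0], [264.8, 178.8]]
```

View pics/wrist7.png

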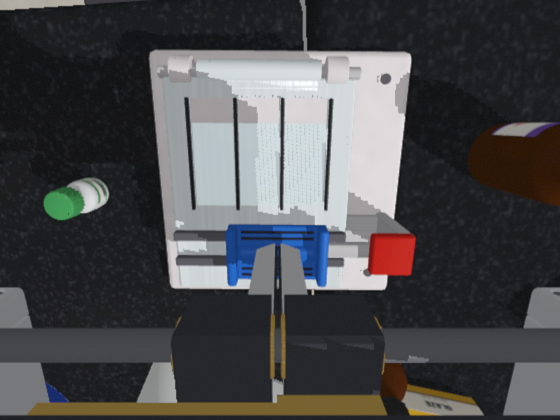

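View pics/scene7.png

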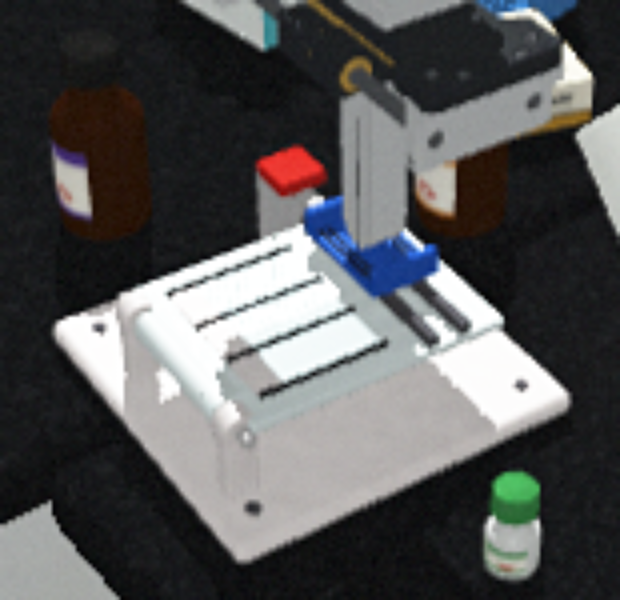

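The wrist view has the blue piece centred at u≈277.5. The prediction is 279 for 22 mm and 260 for 11 mm, so the bolt is at about 21–22 mm, and the stiff lateral stop agrees. Next I release slowly.

drive_tool:
  increments:
    - [0,0,0,0,0,0,-1]
    - [-0.001,0,0,0,0,0,-1]
    - [-0.002,0,0,0,0,0,-1]
    - [-0.003,0,0,0,0,0,-1]
    - [-0.005,0,0,0,0,0,-1]
    - [-0.008,0,0,0,0,0,-1]

```text
time: 12.32
tcp_pos: [0.5594, 0.3103, 0.0761]
orientation: [-2.23, 1.567, -0.718]
contact_force: [-0.1, -0.1, -0.4]
grip_width: 0.0007
```

drive_tool:
  increments:
    - [-0.02,0,0,0,0,0,-1]
    - [-0.04,0,0,0,0,0,-1]
    - [-0.07,0.01,0,0,0,0,-1]
    - [-0.1,0.04,0,0,0,0,-1]
    - [-0.13,0.08,0,0,0,0,-1]
    - [-0.13,0.12,0,0,0,0,-1]
    - [-0.13,0.12,0,0,0,0,-1]

```text
time: 13.2
tcp_pos: [0.4374, 0.3186, 0.2079]
orientation: [-1.615, 1.567, -0.101]
contact_force: [0.6, 0.7, 0.5]
grip_width: 0.0006
```

```bash
python3 - <<'E'
from h import *
goal(P(105,11,20,0))
cw=imaging.calibration('wrist');ct=imaging.calibration('top');cs=imaging.calibration('scene')
for n,c in(('wrist',cw),('top',ct),('scene',cs)):
    im=imaging.capture(n)[:,:,::-1].copy()
    k=cv2.inRange(cv2.cvtColor(im,cv2.COLOR_BGR2HSV),(105,150,60),(125,255,255))
    n_,l,st,ce=cv2.connectedComponentsWithStats(k)
    for i in range(1,n_):
        if st[i,4]>150 and 200<ce[i][0]<400: print(n,st[i],ce[i].round(1))
    for b in(0,22):
        print(b,[proj(c,W(35,-11+b+d,77)).round(1).tolist() for d in(-24,0,24)])
    if n!='wrist':
        x0,y0=(190,180) if n=='top' else (180,130)
        im=cv2.resize(im[y0:y0+150,x0:x0+155],None,fx=4,fy=4)
    cv2.imwrite(f'pics/{n}8.png',im)
E
```

```text
t 13.2 axes [[0.0042, -0.9984, 0.056], [-0.0004, 0.056, 0.9984], [-1.0, -0.0042, -0.0002]]
tcp [0.4374 0.3186 0.2079] shift [ 0.1384 -0.1202 -0.0011] rot [ 0.19 -0.01  0.24] F [0.63 0.75 0.54]
0 [[235.7, 310.2], [257.3, 310.3], [278.9, 310.4]]
22 [[255.5, 310.3], [277.1, 310.4], [298.7, 310.5]]
top [233 209  34  21 615] [249.9 219.4]
0 [[274.9, 219.9], [261.5, 219.3], [248.2, 218.6]]
22 [[262.7, 219.3], [249.3, 218.7], [235.9, 218.0]]
scene [294  52  16  13 169] [301.3  58.2]
scene [ 274   95   52   40 1281] [298.3 116.3]
scene [256 176  34  28 460] [271.6 190.1]
0 [[286.3, 198.3], [278.7, 191.4], [271.3, 184.7]]
22 [[279.3, 192.0], [271.9, 185.2], [264.8, 178.8]]
```

View pics/top8.png

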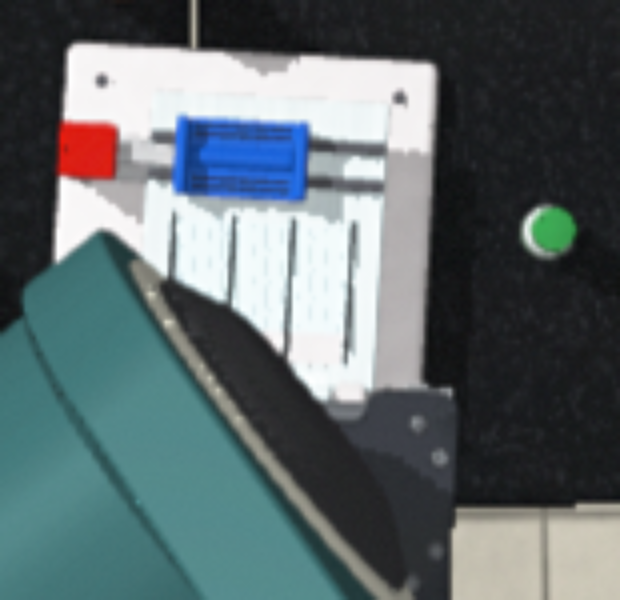

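View pics/scene8.png

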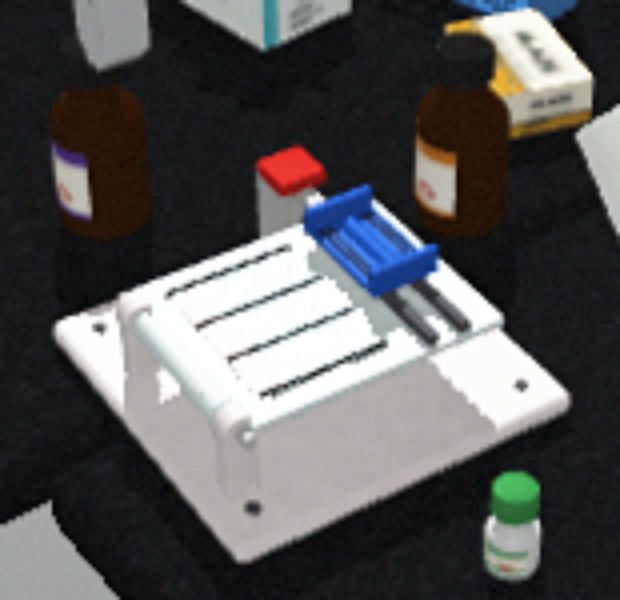

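View pics/wrist8.png

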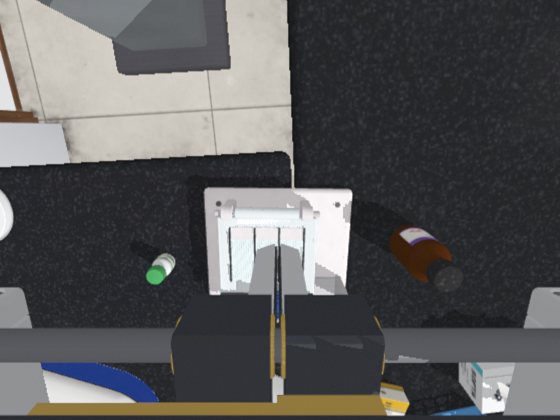

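The plate stays level with the arm clear. In the top view the blue piece is centred at (250,219), against (249.3,218.7) predicted for 22 mm. The bottles and the vial have not moved. I'm handing in.

```bash
python3 -c "
from cell import arm,telemetry
print(telemetry.read_state()['time'],arm.close_job())"
```

```text
the job is handed in; nothing more can be done
13.35 None
```

The plate is down and latched: it stays level by itself with the arm clear, and I handed the job in at about 13.4 s of the 51 s allowed.

- **Pressing:** I followed the hinge arc down with shut fingertips on the rib and felt the buffer start at a thumb height of about 72 mm. I then held 17–20 N while sliding the bolt left under the hook.
- **Bolt home:** it moved with 1–3 N sideways and never caught on the hook. At about 21 mm of travel the sideways force rose sharply to 8.4 N, which I took as the end stop.
- **Force limit:** the highest total force I read was about 21.6 N, under the 23 N limit. I only read it between moves, so a brief higher peak could have gone unseen.
- **Last checks:** the cameras put the bolt at about 21–22 mm, uncertain by about 2 mm. Full home therefore rests on the stiff stop rather than on the pictures. The force on the tool was about zero after lifting off, and both bottles and the vial look unmoved.

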